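# Load cast soap bars into the stamping die

### The arm

A 6-joint arm with a two-finger parallel gripper is mounted at the origin on a cart in front of the work surface, level with it; the furniture and walls round the work are solid. World frame = base frame: x ahead of the robot, y to its left, z up, the work surface at z = 0. Lengths are in m, angles in rad, forces in N, time in s.
With the tool pointing down it reaches from about 0.3 to 0.775 m from the base axis. Payload 14.6 kg.
Tool frame: the origin (TCP) lies at the very end of the fingers, on their centre line; the grasp point (between the pads) lies 19 mm behind it; z points along the fingers, y is the line along which they close (so a half turn about z gives the same grasp; the last joint's range is limited). The gripper opens to 94 mm and grips with 3 to 60 N. Pads are 16 mm wide; open, the fingers measure 119 mm over their backs; the gripper's body (75 mm by 177 mm) begins 78 mm behind the grasp point.
Start: joints at [1.234, 0.3, 1.521, -0, 1.321, -0.067], TCP at [0.147, 0.53, 0.205] pointing down, gripper open.
Joint ranges: [-3.03, 3.03], [-0.79, 2.21], [0.23, 2.52], [-1.04, 4.18], [0, 3.07], [-2.55, 2.55]. Speed limits (rad/s): [2.22, 2.22, 2.57, 3.14, 3.14, 3.14].

### API

Orientations are given as [roll, pitch, yaw] about the fixed x, y, z axes, in that order (R = Rz(yaw) Ry(pitch) Rx(roll)).
In Python, from station import ctrl gives the robot as it stands.
- The arm moves only by the tool carry_out, never from a script. Its argument "motion" is text: rows parted by semicolons, each of 7 numbers parted by spaces: the shift along the world's x, y, z in m, then the turn, a rotation vector about the world's x, y, z in degrees, then the closure in counts, from 0 (fully open) to 255 (shut). In form: dx dy dz wx wy wz hand; .... A call has 1 to 20 rows; each row shifts and turns the commanded pose from where the row before left it; what a row does not reach is not made up. A row lasts 1/12 s, in which the tool goes at most 41.7 mm and 7.16 degrees, less where a joint would pass 70% of its speed; a pose out of reach is approached as far as the arm can. A call is refused whole if a number of a shift passes 0.0417 or a number of a turn 7.16, either way. A call with a gripper value outside its range is refused whole. The fingers move at their own pace and stop on an object; "grip_force" is the grip in N (left out, the last holds). Time passes only in rows, so rows that do not move let the fingers close. It gives the time, the measured TCP pose, the force, the opening and the grip force at its end, in the units of the state.
- ctrl.get_obs(): the state, without advancing time (a new reading comes with each control period).
- ctrl.camera(name): name is "scene" or "top"; returns a dict with "pixels" (400x640x3 uint8, red, green, blue), "range_z" (400x640 float32, m along the optical axis (not along the pixel's ray), 0 where there is no reading), "K" (3x3 intrinsics, pixels), "position" and "attitude" of the camera in the world. Camera axes: x right, y up, looking along -z (the intrinsics and any distortion apply to the point x, -y, -z); pixel columns grow to the right and rows downward; lengths in m; the calibration is good to about 2 mm. A picture is of the moment at which its call begins.
- ctrl.hand_in(): hands the job in; it is judged then, once.
The state is a dict: "time_s": time; "qpos": joint angles; "joint_vel": joint speeds; "tau": joint torques, N m; "ee_pos": TCP position; "eef_rot": TCP orientation; "force": force on the tool from outside, world axes, zero at the start; "moment": the same for the moment, N m; "grip_width": finger opening in m; "grip_force": force on a finger pad.
Only numpy, scipy, OpenCV 4.12 (cv2) and the standard library are available. Lean on these libraries where they do the work, as an engineer would, in place of code of your own. Each camera call takes 0.05 s, during which the arm holds its last target. There are 200 camera calls.

### The job

Turn the clamp ring of the round stamping die a quarter turn open; push every cast soap bar out of the mould with the spring ejector slide of its bay, and set each bar flat and fully down in the die nest of its own outline. When all the bars there are seated, turn the clamp ring back until it clicks locked over them, leaving the ejector slides sprung back and the tins and the ramekin where they stand.

Things in the scene. Friction and masses are not known exactly. Their poses are not given: they have to be found in the camera images.
- mould: fixed aluminium mould block 346 mm wide with three roofed bays at y = +110, 0, -110 mm (left, mid, right) on a 4 mm floor plate. Bays 64 mm wide, 40 mm high, open toward -x; mouths at x = -40 mm, back at +52 mm, roof top 49 mm above the worktop; open apron before the mouths, x = -40 to -170 mm. Origin: on the worktop under the middle bay. A bay is empty or holds one bar (which one varies)
- eject_left (a joint): ejector slide of the left (+y) bay, m: 0 at rest, 0.078 pushed fully toward the mouth (-x of the mould); a spring (2 N at rest, 4.5 N at the end) returns it. At 0.075 the pusher stands 8 mm out of the mouth, so that the bar lies wholly on the apron; push slowly. A leaf spring at the bay's side holds the bar, with about 1 N
- eject_mid (a joint): ejector slide of the middle bay, the same
- eject_right (a joint): ejector slide of the right (-y) bay, the same
- knob_left (a point): middle of the back face (+x of the mould) of the left slide's thumb knob, the face to push on: the black knob is 44 mm wide (y), 14 mm thick (x), from 60 to 84 mm above the worktop, and sticks up through the roof slot. Moves with the slide
- knob_mid (a point): the same of the middle slide
- knob_right (a point): the same of the right slide
- die: fixed round stamping die, steel disc 276 mm across and 8 mm thick, with three low-walled nests round a central clamp. Origin: centre of its underside. In its frame the round nest lies toward -x, the square one at +60 degrees from +x, the oblong one at -60 degrees
- nest_round: round nest of the die, 67 mm inside; walls of all nests 6 mm thick and 12 mm high. Origin: centre of the nest's floor (8 mm above the worktop); x axis points away from the die's centre, y along its rim
- nest_square: square nest, 63 x 63 mm inside; origin and axes likewise
- nest_oblong: oblong nest, inside 49 mm along its x and 67 mm along its y; origin and axes likewise
- clamp (a joint): bayonet clamp ring in the middle of the die, rad: 0 = locked (its three fingers reach over the nests, 70 mm out from the centre, 48 to 54 mm above the worktop, 4 mm above a seated bar), 1.4 = open (fingers between the nests); grows anticlockwise seen from above. A sprung detent drives it home to either end from past the middle, at most about 0.2 N m. Starts locked
- clamp_grip (a point): on the ring's axis, 72 mm above the worktop: the ring carries a black grip bar 58 mm long, 20 mm thick, from 54 to 82 mm above the worktop. The bar lies along the angle (die yaw - 0.7 + joint value) from world x. The fingers of the clamp reach up to 54 mm
- bar_round: cream soap bar, round, 60 mm across, 36 mm high, about 0.11 kg; origin: centre of its underside. Starts in a bay at about x = -5 mm of the mould, its axes along the mould's (all bars do). Absent (None) in some starts
- bar_square: cream soap bar, 56 x 56 mm, 36 mm high, about 0.12 kg; origin likewise. Absent in some starts
- bar_oblong: cream soap bar, 42 mm (its x) by 60 mm (its y), 36 mm high, about 0.1 kg; origin likewise. Absent in some starts
- bean_tin: low tin 75 mm across and 58 mm high, a bystander; origin: centre of its underside
- tomato_tin: tall tin 75 mm across and 110 mm high, a bystander; origin likewise
- ramekin_white: white ramekin 71 mm across and 42 mm high, a bystander; origin likewise
Things that resemble listed ones, but are neither listed nor needed, are in the scene too. Leave any yellow look-alike of the bar_square alone.

How it is judged:
On the way, in this order (a step that is already met when the one before it is completed fails the run):
1. the clamp ring is open and every bar has been pushed out of the mould (value of joint clamp above 1.25 rad and (x of bar_round in the frame of mould below -0.06 m or y of bar_round in the frame of mould below -0.19 m) and (x of bar_square in the frame of mould below -0.06 m or y of bar_square in the frame of mould below -0.19 m) and (x of bar_oblong in the frame of mould below -0.06 m or y of bar_oblong in the frame of mould below -0.19 m)), for 0.2 s.
2. every bar is seated in its nest, with the clamp ring open (value of joint clamp above 1.25 rad and horizontal distance between bar_round and nest_round below 0.006 m and z of bar_round in the frame of nest_round below 0.004 m and angle between each of bar_round, bar_square, bar_oblong's own z axis and vertical below 0.08 rad and horizontal distance between bar_square and nest_square below 0.006 m and z of bar_square in the frame of nest_square below 0.004 m and horizontal distance between bar_oblong and nest_oblong below 0.006 m and z of bar_oblong in the frame of nest_oblong below 0.004 m and linear speed of each of bar_round, bar_square, bar_oblong below 0.02 m/s), for 0.2 s.
At the end, for the whole second after the job is handed in: Each bar present lies at rest in the nest of its own outline, within 6 mm of the nest's centre, its underside within 4 mm of the nest's floor, tilted less than 0.08 rad; the clamp ring is locked (below 0.1 rad) and all ejector slides are back (below 12 mm) (value of joint clamp below 0.1 rad and horizontal distance between bar_round and nest_round below 0.006 m and z of bar_round in the frame of nest_round below 0.004 m and angle between each of bar_round, bar_square, bar_oblong's own z axis and vertical below 0.08 rad and horizontal distance between bar_square and nest_square below 0.006 m and z of bar_square in the frame of nest_square below 0.004 m and horizontal distance between bar_oblong and nest_oblong below 0.006 m and z of bar_oblong in the frame of nest_oblong below 0.004 m and linear speed of each of bar_round, bar_square, bar_oblong below 0.02 m/s and value of joint each of eject_left, eject_mid, eject_right below 0.012 m); the robot touches nothing.
It fails at once if the low tin is shoved more than 40 mm (distance of bean_tin from where it was at the start of the episode above 0.04 m).
It fails at once if the tall tin is shoved more than 40 mm (distance of tomato_tin from where it was at the start of the episode above 0.04 m).
It fails at once if the ramekin is shoved more than 40 mm (distance of ramekin_white from where it was at the start of the episode above 0.04 m).
Of bar_round, bar_square, bar_oblong only 2 to 3 are there at a start; the rules pass over those that are not, and their reading is None.
At some moment in a run one of bar_round, bar_square, bar_oblong may be knocked a few centimetres aside while the robot is not near it.
Once in a run the grip may slacken for a moment while it holds something.
It also fails if it takes over 210 s, if anything falls off the work surface, if the arm or the gripper's body presses on something with over 40 N, if the wrist force passes 120 N, or if a joint passes its speed limit or range.

## Working session

There is one attempt and no reset: what is moved stays moved. The work goes in short steps, Python scripts to look and compute and a tool call to move; the robot and the scene stay as the last step left them, time stands still between calls to the robot, and variables do not carry over. Pictures are saved under pics/ and viewed, at most 14 in all, crops included, and the job is handed in when it is done.

Besides the shell and the picture viewer there is one more tool, called after "Call:" as name(argument=value, ...) on one line, values as JSON. carry_out: Moves the arm, as the interface text tells. Its arguments: {"type":"object","properties":{"motion":{"type":"string"},"grip_force":{"type":"number"}},"required":["motion"]}

```bash
mkdir -p pics; cat > h.py <<'E'
import numpy as np, cv2
from station import ctrl
def shot(n,save=None):
    c=ctrl.camera(n)
    if save: cv2.imwrite(f'pics/{save}.png',c['pixels'][:,:,::-1])
    return c
def rot(a):
    a=np.array(a,float)
    if a.shape==(3,3): return a
    from scipy.spatial.transform import Rotation as R
    if a.size==3: return R.from_euler('xyz',a).as_matrix()
    raise Exception(a)
def cloud(c):
    K=c['K'];d=c['range_z'];v,u=np.mgrid[0:d.shape[0],0:d.shape[1]]
    x=(u-K[0,2])/K[0,0]*d;y=(v-K[1,2])/K[1,1]*d
    P=np.stack([x,-y,-d],-1)@rot(c['attitude']).T+np.array(c['position'])
    P[d==0]=np.nan
    return P
def px(c,p):
    q=(np.array(p)-c['position'])@rot(c['attitude']);K=c['K']
    return K[0,0]*q[0]/-q[2]+K[0,2],K[1,1]*-q[1]/-q[2]+K[1,2]
E
python3 - <<'E'
from h import *
for n in('top','scene'):
    c=shot(n,n+'0'); np.savez(n+'0.npz',**c); print({k:v for k,v in c.items() if k not in('pixels','range_z')})
print(ctrl.get_obs())
E
```

```text
{'K': array([[403.20115001,   0.        , 319.85140615],
       [  0.        , 403.20115001, 201.41026027],
       [  0.        ,   0.        ,   1.        ]]), 'position': array([0.34893679, 0.01082645, 1.40356304]), 'attitude': array([ 0.1602054, -0.0134222, -1.5447237])}
{'K': array([[487.42639895,   0.        , 315.11166999],
       [  0.        , 487.42639895, 206.74922567],
       [  0.        ,   0.        ,   1.        ]]), 'position': array([-0.77734003, -0.68058415,  0.80524951]), 'attitude': array([ 1.11247706,  0.01012137, -1.11025624])}
{'time_s': 0.1, 'qpos': array([ 1.23442396e+00,  3.00413321e-01,  1.52152194e+00, -5.53291931e-06,
        1.32072686e+00, -6.66105815e-02]), 'joint_vel': array([-0.00091489, -0.00192168, -0.00273756, -0.00040613, -0.00025884,
       -0.00046002]), 'tau': array([ 1.40771510e-03, -5.32645404e+01, -3.53288305e+01,  7.09301163e-02,
        2.34858587e-02,  1.17158865e-05]), 'ee_pos': array([0.1465049 , 0.52987469, 0.20494305]), 'eef_rot': array([-3.14052520e+00, -6.58376606e-05,  2.87183220e+00]), 'force': array([ 0.44947491, -0.67046747, -0.22448474]), 'moment': array([-0.02071102,  0.04178801,  0.04733125]), 'grip_force': 0.0, 'grip_width': 0.09425443544021359}
```

View pics/top0.png

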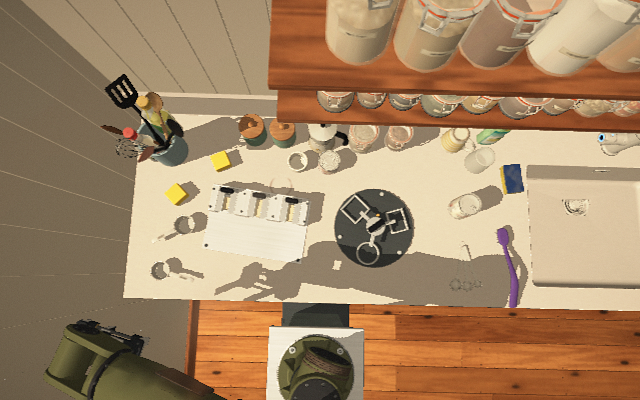

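View pics/scene0.png

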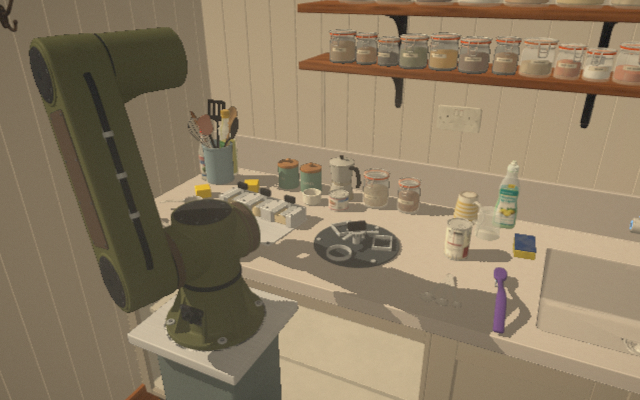

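The top view shows the mould near (258,220), with black knobs along its upper edge, and the die at (374,228). Two yellow look-alikes sit at (176,194) and (220,160). Next I'll enlarge the mould and die.

```bash
python3 - <<'E'
from h import *
c=np.load('top0.npz'); im=c['pixels'][:,:,::-1]
cv2.imwrite('pics/crop0.png',cv2.resize(im[140:280,190:425],None,fx=3.4,fy=3.4,interpolation=cv2.INTER_CUBIC))
P=cloud(c)
for u,v in [(130,240),(300,280),(255,240),(374,200),(350,250),(220,160),(300,160),(465,205),(330,160)]: print(u,v,P[v,u].round(4))
# mould roof points
m=(abs(P[...,2]-.049)<.006); m[:, :200]=0; m[:,315:]=0; m[:180]=0;m[230:]=0
print(m.sum()); q=P[m][:,:2].astype(np.float32); r=cv2.minAreaRect(q); print(r, q.mean(0))
# die disc
m=(abs(P[...,2]-.008)<.004)&(np.arange(640)[None]>330)&(np.arange(640)[None]<418)&(np.arange(400)[:,None]>180)&(np.arange(400)[:,None]<275)
dark=c['pixels'].max(-1)<100
q=P[m&dark][:,:2].astype(np.float32); print(len(q),cv2.minEnclosingCircle(q))
E
```

```text
130 240 [ 4.228e-01  6.496e-01 -4.000e-04]
300 280 [ 0.3023  0.0587 -0.0009]
255 240 [0.4341 0.2183 0.0051]
374 200 [ 0.5854 -0.1922  0.0075]
350 250 [ 0.4083 -0.11    0.0099]
220 160 [0.7069 0.35   0.0345]
300 160 [0.7211 0.0724 0.0126]
465 205 [ 0.56   -0.4748  0.1095]
330 160 [ 0.7132 -0.0328  0.0533]
2056
((0.5539394617080688, 0.20747658610343933), (0.3307928144931793, 0.09265764057636261), 82.64451599121094) [0.5520809  0.20723557]
3170 ((0.4893149137496948, -0.18939369916915894), 0.1375814527273178)
```

View pics/crop0.png

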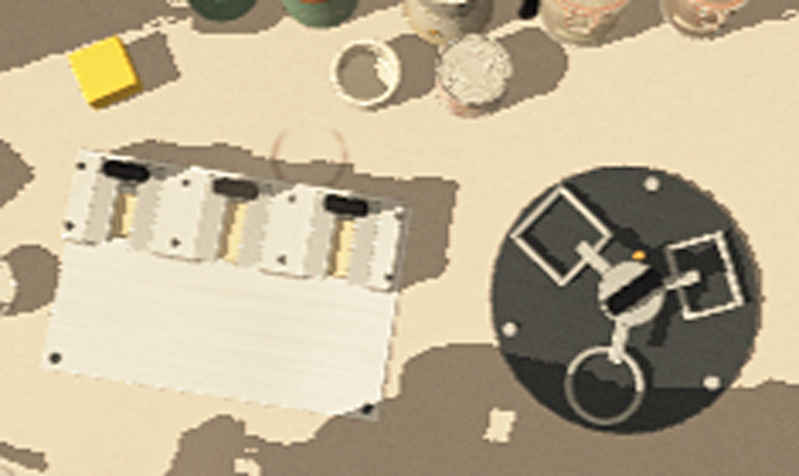

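```bash
python3 - <<'E'
from h import *
from scipy.optimize import least_squares
c=np.load('top0.npz'); P=cloud(c); px_=c['pixels']
U,V=np.meshgrid(np.arange(640),np.arange(400))
# mould: roof + everything above 20mm in region
reg=(U>200)&(U<318)&(V>180)&(V<232)
m=reg&(P[...,2]>.03)&(P[...,2]<.056); q=P[m]
best=[]
for a in np.radians(np.arange(-10,-4,.1)):
    R=np.array([[np.cos(a),np.sin(a)],[-np.sin(a),np.cos(a)]]); w=q[:,:2]@R.T
    lo,hi=np.percentile(w,[.7,99.3],axis=0); best.append((np.prod(hi-lo),np.degrees(a),lo,hi))
print(min(best,key=lambda t:t[0]))
k=reg&(P[...,2]>.074)&(P[...,2]<.095); n,l,s,ce=cv2.connectedComponentsWithStats(k.astype(np.uint8))
for i in range(1,n):
    if s[i,4]>8: w=P[l==i]; print('knob',ce[i],s[i,4],w.mean(0).round(4),np.ptp(w,0).round(3))
# plate edges: z of plate vs table
# die
cx,cy=.4893,-.1894
d=np.hypot(P[...,0]-cx,P[...,1]-cy); light=px_.min(-1)>105
m=(d<.13)&(d>.04)&(P[...,2]>.013)&(P[...,2]<.028)
w=P[m]; ang=np.degrees(np.arctan2(w[:,1]-cy,w[:,0]-cx)); 
print(len(w)); h,e=np.histogram(ang,36,(-180,180)); print(list(zip(e.astype(int),h)))
g=(d<.032)&(P[...,2]>.075); w=P[g]; v,vec=np.linalg.eigh(np.cov(w[:,:2].T)); print('grip',len(w),w.mean(0),np.degrees(np.arctan2(vec[1,1],vec[0,1])))
E
```

```text
(np.float64(0.029820824177008588), np.float64(-7.600000000000009), array([0.47582479, 0.1148936 ]), array([0.56696186, 0.44210209]))
knob [225.98360656 189.60655738] 61 [0.5938 0.3118 0.082 ] [0.018 0.042 0.014]
knob [258.14754098 194.6557377 ] 61 [0.5797 0.2041 0.0828] [0.017 0.043 0.014]
knob [291.1147541  199.93442623] 61 [0.565  0.0941 0.0831] [0.02  0.04  0.015]
556
[(np.int64(-180), np.int64(41)), (np.int64(-170), np.int64(8)), (np.int64(-160), np.int64(4)), (np.int64(-150), np.int64(5)), (np.int64(-140), np.int64(11)), (np.int64(-130), np.int64(4)), (np.int64(-120), np.int64(11)), (np.int64(-110), np.int64(24)), (np.int64(-100), np.int64(33)), (np.int64(-90), np.int64(20)), (np.int64(-80), np.int64(17)), (np.int64(-70), np.int64(16)), (np.int64(-60), np.int64(27)), (np.int64(-50), np.int64(25)), (np.int64(-40), np.int64(10)), (np.int64(-30), np.int64(2)), (np.int64(-20), np.int64(8)), (np.int64(-10), np.int64(1)), (np.int64(0), np.int64(1)), (np.int64(10), np.int64(15)), (np.int64(20), np.int64(28)), (np.int64(30), np.int64(21)), (np.int64(40), np.int64(14)), (np.int64(50), np.int64(23)), (np.int64(60), np.int64(31)), (np.int64(70), np.int64(24)), (np.int64(80), np.int64(7)), (np.int64(90), np.int64(3)), (np.int64(100), np.int64(6)), (np.int64(110), np.int64(4)), (np.int64(120), np.int64(3)), (np.int64(130), np.int64(13)), (np.int64(140), np.int64(37)), (np.int64(150), np.int64(26)), (np.int64(160), np.int64(13)), (np.int64(170), np.int64(20))]
grip 103 [ 0.48882968 -0.18784373  0.08160849] 126.78530388214917
```

```bash
cat > fit.py <<'E'
from h import *
from scipy.optimize import minimize
from scipy.ndimage import map_coordinates, gaussian_filter
def rim(shape,o,n=160):
    t=np.linspace(0,2*np.pi,n,endpoint=False)
    if shape=='round': return np.c_[(33.5+o)*np.cos(t),(33.5+o)*np.sin(t)]/1e3
    a,b={'square':(31.5,31.5),'oblong':(24.5,33.5)}[shape]; a+=o;b+=o
    s=1/np.maximum(abs(np.cos(t))/a,abs(np.sin(t))/b); return np.c_[s*np.cos(t),s*np.sin(t)]/1e3
def fit(c):
    g=gaussian_filter(c['pixels'].min(-1).astype(float),.5)
    W={s:[rim(s,o) for o in(2,3,4)]+[rim(s,o) for o in(-4,-6,10,12)] for s in('round','square','oblong')}
    off={'round':np.pi,'square':np.pi/3,'oblong':-np.pi/3}
    def smp(p,a,r,s,cx,cy):
        th=a+off[s]; R=np.array([[np.cos(th),-np.sin(th)],[np.sin(th),np.cos(th)]])
        w=p@R.T+np.array([cx,cy])+r*R[:,0]
        uv=px_all(c,np.c_[w,np.full(len(w),.020)]); return map_coordinates(g,[uv[:,1],uv[:,0]],order=1)
    def px_all(c,p):
        q=(p-c['position'])@rot(c['attitude']);K=c['K']
        return np.c_[K[0,0]*q[:,0]/-q[:,2]+K[0,2],K[1,1]*q[:,1]/q[:,2]+K[1,2]]
    def cost(v,only=None):
        cx,cy,a,r=v; t=0
        for s in W:
            if only and s!=only: continue
            f=[np.clip(smp(p,a,r,s,cx,cy),0,190) for p in W[s]]
            t-=np.mean(f[:3])-np.mean(f[3:])
        return t
    best=min((minimize(cost,[.489,-.189,np.radians(-13),r0],method='Nelder-Mead',options=dict(initial_simplex=np.array([[.489,-.189,-.23,r0]]*5)+np.vstack([np.zeros(4),np.diag([.006,.006,.08,.006])]))) for r0 in(.080,.085,.09,.095)),key=lambda m:m.fun)
    return best.x,best.fun
if __name__=='__main__':
    c=np.load('top0.npz'); v,f=fit(c); print(v,np.degrees(v[2]),f)
    im=cv2.resize(c['pixels'][170:285,325:425,::-1],None,fx=5,fy=5,interpolation=cv2.INTER_CUBIC)
    for s,o in(('round',np.pi),('square',np.pi/3),('oblong',-np.pi/3)):
        th=v[2]+o;R=np.array([[np.cos(th),-np.sin(th)],[np.sin(th),np.cos(th)]])
        n=v[:2]+v[3]*R[:,0]; print(s,n,np.degrees(th))
        for p in rim(s,3): 
            w=n+R@p; u,y=px(c,[*w,.02]); cv2.circle(im,(int((u-325+.5)*5),int((y-170+.5)*5)),1,(0,0,255),-1)
    cv2.imwrite('pics/fit.png',im)
E
python3 fit.py
```

```text
[ 0.48818196 -0.1864653  -0.23463608  0.08792986] -13.443657325218503 -188.1305758740848
round [ 0.40266147 -0.16602257] 166.5563426747815
square [ 0.54864613 -0.12262375] 46.5563426747815
oblong [ 0.51323828 -0.27074958] -73.44365732521851
```

View pics/fit.png

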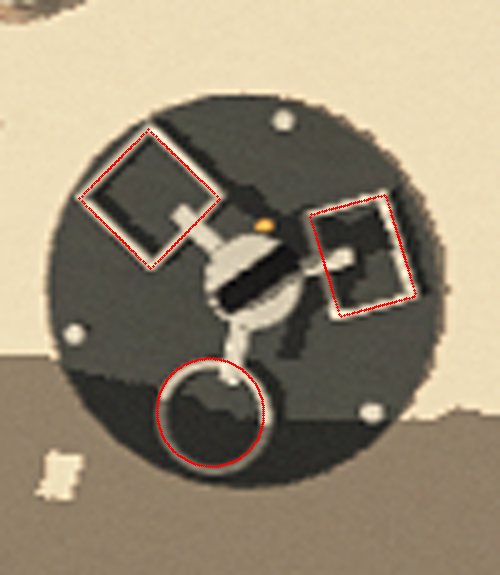

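Call:
carry_out(motion="0.035 -0.0417 0 0 0 0 0;0.035 -0.0417 0 0 0 0 0;0.035 -0.0417 0 0 0 0 0;0.035 -0.0417 0 0 0 0 0;0.035 -0.0417 0 0 0 0 0;0.035 -0.0417 0 0 0 0 0;0.035 -0.0417 0 0 0 0 0;0.035 -0.0417 0 0 0 0 0;0.03 -0.0417 0 0 0 0 0;0 -0.0417 0 0 0 0 0;0 -0.0417 0 0 0 0 0;0 -0.0417 0 0 0 0 0")

```text
time_s: 1.1
ee_pos: [0.3848, 0.1141, 0.2051]
eef_rot: [-3.141, -0.001, 2.872]
force: [0.8, -0.1, 0.1]
grip_width: 0.0938
grip_force: 0.0
```

The fit agrees on the square nest and the oblong. The round nest is about 2 mm too far left, so I'll use a centre near (0.4885,-0.188), which also matches the disc and grip measurements. Next, over the grip bar.

Call:
carry_out(motion="0.0115 -0.0335 0 0 0 -4.2 0;0.0115 -0.0335 0 0 0 -4.2 0;0.0115 -0.0335 0 0 0 -4.2 0;0.0115 -0.0335 0 0 0 -4.2 0;0.0115 -0.0335 0 0 0 -4.2 0;0.0115 -0.0335 0 0 0 -4.2 0;0.0115 -0.0335 0 0 0 -4.2 0;0.0115 -0.0335 0 0 0 -4.2 0;0.0115 -0.0335 0 0 0 -4.2 0;0 0 -0.02 0 0 0 0;0 0 -0.02 0 0 0 0;0 0 -0.02 0 0 0 0;0 0 -0.02 0 0 0 0;0 0 0 0 0 0 0;0 0 0 0 0 0 0")

```text
time_s: 2.35
ee_pos: [0.4884, -0.1854, 0.1251]
eef_rot: [-3.141, -0.002, 2.212]
force: [0.4, -0.9, 0.6]
grip_width: 0.0943
grip_force: 0.0
```

Call:
carry_out(motion="0 -0.0025 -0.022 0 0 0 0;0 0 -0.022 0 0 0 0;0 0 -0.02 0 0 0 0;0 0 0 0 0 0 200;0 0 0 0 0 0 255;0 0 0 0 0 0 255;0 0 0 0 0 0 255;0 0 0 0 0 0 255;0 0 0 0 0 0 255;0 0 0 0 0 0 255;0 0 0 0 0 0 255", grip_force=12)

```text
time_s: 3.27
ee_pos: [0.4888, -0.1881, 0.0617]
eef_rot: [3.141, 0.0, 2.212]
force: [0.2, -0.1, 0.0]
grip_width: 0.0437
grip_force: 0.0
```

Call:
carry_out(motion="0 0 0 0 0 0 255;0 0 0 0 0 0 255;0 0 0 0 0 0 255;0 0 0 0 0 0 255;0 0 0 0 0 0 255;0 0 0 0 0 0 255;0 0 0 0 0 0 255;0 0 0 0 0 0 255")

```text
time_s: 3.93
ee_pos: [0.49, -0.1871, 0.0614]
eef_rot: [3.139, 0.001, 2.212]
force: [11.2, 7.0, -5.4]
grip_width: 0.0196
grip_force: 12.0
```

Call:
carry_out(motion="0.0012 0.001 0 0 0 0 255;0 0 0 0 0 4 255;0 0 0 0 0 5 255;0 0 0 0 0 5 255;0 0 0 0 0 5 255;0 0 0 0 0 5 255;0 0 0 0 0 5 255;0 0 0 0 0 5 255;0 0 0 0 0 5 255;0 0 0 0 0 5 255;0 0 0 0 0 5 255;0 0 0 0 0 5 255;0 0 0 0 0 5 255;0 0 0 0 0 5 255;0 0 0 0 0 5 255;0 0 0 0 0 5 255;0 0 0 0 0 5 255;0 0 0 0 0 2 255;0 0 0 0 0 0 255")

```text
time_s: 5.52
ee_pos: [0.4897, -0.1888, 0.0615]
eef_rot: [-3.139, -0.001, -2.655]
force: [-2.3, -12.6, -1.7]
grip_width: 0.0203
grip_force: 12.1
```

Call:
carry_out(motion="0 0 0 0 0 0 0;0 0 0 0 0 0 0;0 0 0 0 0 0 0;0 0 0 0 0 0 0;0 0 0 0 0 0 0;0 0 0.035 0 0 0 0;0 0 0.04 0 0 0 255;0.0086 0.028 0 0 0 -4 255;0.0115 0.031 0 0 0 -4 255;0.0115 0.031 0 0 0 -4 255;0.0115 0.031 0 0 0 -4 255;0.0115 0.031 0 0 0 -4 255;0.0115 0.031 0 0 0 -4 255;0.0115 0.031 0 0 0 -4 255;0.0115 0.031 0 0 0 -4 255;0.0115 0.031 0 0 0 -3.5 255;0 0 0 0 0 0 255;0 0 0 0 0 0 255")

```text
time_s: 7.02
ee_pos: [0.5904, 0.0903, 0.136]
eef_rot: [-3.141, -0.001, 3.009]
force: [-0.1, 0.1, -0.6]
grip_width: 0.0006
grip_force: 0.0
```

```bash
python3 - <<'E'
from h import *
c=shot('top','t1'); np.savez('t1.npz',**c); o=ctrl.get_obs(); print(o['ee_pos'],o['eef_rot'],o['grip_width'])
cv2.imwrite('pics/t1c.png',cv2.resize(c['pixels'][140:280,190:425,::-1],None,fx=3.4,fy=3.4,interpolation=cv2.INTER_CUBIC))
E
```

```text
[0.59027097 0.08911469 0.13610893] [-3.14127606e+00 -6.12131576e-04  3.00807182e+00] 0.0004998470148810513
```

View pics/t1c.png

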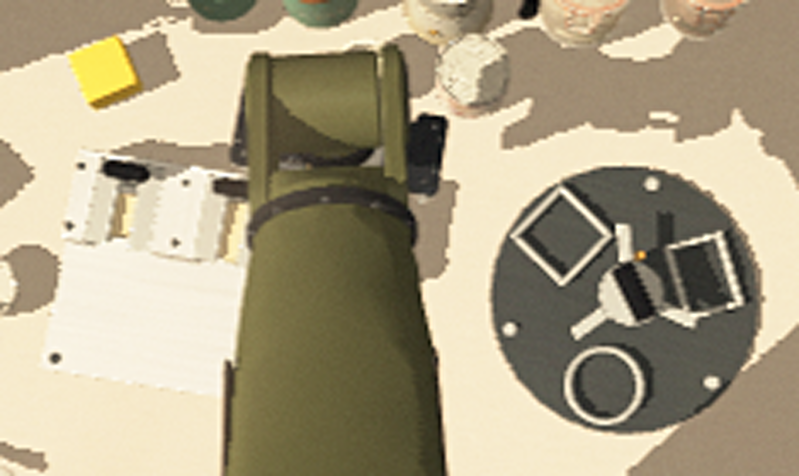

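The clamp is open, with its fingers clear of the three nests. Now the right slide: descend behind its knob and push.

Call:
carry_out(motion="0.004 0 -0.024 0 0 0 255;0 0.001 -0.024 0 0 0 255;0 0 -0.023 0 0 0 255;0 0 0 0 0 0 255;-0.004 0.0005 0 0 0 0 255;-0.004 0.0005 0 0 0 0 255;-0.004 0.0005 0 0 0 0 255;-0.004 0.0005 0 0 0 0 255;-0.004 0.0005 0 0 0 0 255;-0.004 0.0005 0 0 0 0 255;-0.004 0.0005 0 0 0 0 255;-0.004 0.0005 0 0 0 0 255;-0.004 0.0005 0 0 0 0 255;-0.004 0.0005 0 0 0 0 255;-0.004 0.0005 0 0 0 0 255;-0.004 0.0005 0 0 0 0 255;-0.004 0.0005 0 0 0 0 255;-0.004 0.0005 0 0 0 0 255")

```text
time_s: 8.57
ee_pos: [0.5396, 0.097, 0.067]
eef_rot: [3.141, 0.004, 3.006]
force: [6.2, -1.1, 4.2]
grip_width: 0.0005
grip_force: 3.5
```

Call:
carry_out(motion="-0.003 0.0004 0 0 0 0 255;-0.003 0.0004 0 0 0 0 255;-0.003 0.0004 0 0 0 0 255;-0.003 0.0004 0 0 0 0 255;-0.003 0.0004 0 0 0 0 255;-0.003 0.0004 0 0 0 0 255;-0.003 0.0004 0 0 0 0 255;-0.003 0.0004 0 0 0 0 255;-0.003 0.0004 0 0 0 0 255;-0.003 0.0004 0 0 0 0 255;-0.002 0.0003 0 0 0 0 255;0 0 0 0 0 0 255")

```text
time_s: 9.57
ee_pos: [0.5071, 0.1014, 0.0667]
eef_rot: [3.141, 0.003, 3.006]
force: [4.0, -0.9, 3.5]
grip_width: 0.0007
grip_force: 2.0
```

Call:
carry_out(motion="-0.002 0.0003 0 0 0 0 255;-0.002 0.0003 0 0 0 0 255;0 0 0 0 0 0 255;0 0 0 0 0 0 255")

```text
time_s: 9.9
ee_pos: [0.5055, 0.1016, 0.0668]
eef_rot: [3.14, 0.008, 3.006]
force: [20.2, -3.4, -5.1]
grip_width: 0.0008
grip_force: 10.4
```

Call:
carry_out(motion="0.015 -0.002 0 0 0 0 255;0.02 -0.0026 0 0 0 0 255;0.02 -0.0026 0 0 0 0 255;0.02 -0.0026 0 0 0 0 255;0.025 -0.003 0 0 0 0 255;0.004 0.037 0 0 0 0 255;0.004 0.037 0 0 0 0 255;0.004 0.037 0 0 0 0 255;0 0 0 0 0 0 255;-0.006 0.0008 0 0 0 0 255;-0.004 0.0005 0 0 0 0 255;-0.004 0.0005 0 0 0 0 255;-0.004 0.0005 0 0 0 0 255;-0.004 0.0005 0 0 0 0 255;-0.004 0.0005 0 0 0 0 255;-0.004 0.0005 0 0 0 0 255;-0.004 0.0005 0 0 0 0 255;-0.004 0.0005 0 0 0 0 255;-0.004 0.0005 0 0 0 0 255;-0.004 0.0005 0 0 0 0 255")

```text
time_s: 11.57
ee_pos: [0.5686, 0.205, 0.0656]
eef_rot: [-3.141, 0.001, 3.006]
force: [4.8, -3.8, -2.3]
grip_width: 0.0004
grip_force: 2.3
```

Call:
carry_out(motion="-0.004 0.0005 0 0 0 0 255;-0.004 0.0005 0 0 0 0 255;-0.004 0.0005 0 0 0 0 255;-0.003 0.0004 0 0 0 0 255;-0.003 0.0004 0 0 0 0 255;-0.003 0.0004 0 0 0 0 255;-0.003 0.0004 0 0 0 0 255;-0.003 0.0004 0 0 0 0 255;0 0 0 0 0 0 255")

```text
time_s: 12.32
ee_pos: [0.5413, 0.2088, 0.0657]
eef_rot: [-3.141, 0.001, 3.006]
force: [3.5, -1.4, -0.8]
grip_width: 0.0002
grip_force: 1.6
```

Call:
carry_out(motion="-0.003 0.0004 0 0 0 0 255;-0.003 0.0004 0 0 0 0 255;-0.003 0.0004 0 0 0 0 255;-0.003 0.0004 0 0 0 0 255;-0.003 0.0004 0 0 0 0 255;-0.003 0.0004 0 0 0 0 255;-0.0025 0.0003 0 0 0 0 255;-0.0015 0.0002 0 0 0 0 255;0 0 0 0 0 0 255;0 0 0 0 0 0 255")

```text
time_s: 13.15
ee_pos: [0.5202, 0.2117, 0.0657]
eef_rot: [-3.142, 0.002, 3.006]
force: [7.5, -4.1, -2.9]
grip_width: 0.0
grip_force: 3.8
```

Call:
carry_out(motion="0.015 -0.002 0 0 0 0 255;0.02 -0.0026 0 0 0 0 255;0.02 -0.0026 0 0 0 0 255;0.02 -0.0026 0 0 0 0 255;0.025 -0.003 0 0 0 0 255;0.004 0.037 0 0 0 0 255;0.004 0.037 0 0 0 0 255;0.004 0.037 0 0 0 0 255;0 0 0 0 0 0 255;-0.006 0.0008 0 0 0 0 255;-0.004 0.0005 0 0 0 0 255;-0.004 0.0005 0 0 0 0 255;-0.004 0.0005 0 0 0 0 255;-0.004 0.0005 0 0 0 0 255;-0.004 0.0005 0 0 0 0 255;-0.004 0.0005 0 0 0 0 255;-0.004 0.0005 0 0 0 0 255;-0.004 0.0005 0 0 0 0 255;-0.004 0.0005 0 0 0 0 255;-0.004 0.0005 0 0 0 0 255")

```text
time_s: 14.82
ee_pos: [0.5857, 0.3158, 0.0658]
eef_rot: [-3.141, 0.001, 3.006]
force: [5.5, -2.9, 1.8]
grip_width: 0.0006
grip_force: 2.5
```

Call:
carry_out(motion="-0.004 0.0005 0 0 0 0 255;-0.004 0.0005 0 0 0 0 255;-0.004 0.0005 0 0 0 0 255;-0.003 0.0004 0 0 0 0 255;-0.003 0.0004 0 0 0 0 255;-0.003 0.0004 0 0 0 0 255;-0.003 0.0004 0 0 0 0 255;-0.003 0.0004 0 0 0 0 255;0 0 0 0 0 0 255")

```text
time_s: 15.57
ee_pos: [0.5584, 0.3196, 0.0657]
eef_rot: [-3.142, 0.001, 3.006]
force: [2.6, -3.1, 1.0]
grip_width: 0.0003
grip_force: 1.6
```

Call:
carry_out(motion="-0.003 0.0004 0 0 0 0 255;-0.003 0.0004 0 0 0 0 255;-0.003 0.0004 0 0 0 0 255;-0.003 0.0004 0 0 0 0 255;-0.003 0.0004 0 0 0 0 255;-0.003 0.0004 0 0 0 0 255;-0.003 0.0004 0 0 0 0 255;-0.002 0.0003 0 0 0 0 255;-0.0015 0.0002 0 0 0 0 255;0 0 0 0 0 0 255;0 0 0 0 0 0 255")

```text
time_s: 16.48
ee_pos: [0.5348, 0.3227, 0.0658]
eef_rot: [3.141, 0.002, 3.006]
force: [6.3, -3.3, -0.7]
grip_width: 0.0009
grip_force: 3.7
```

Call:
carry_out(motion="0.015 -0.002 0 0 0 0 255;0.02 -0.0026 0 0 0 0 255;0.02 -0.0026 0 0 0 0 255;0.02 -0.0026 0 0 0 0 255;0.015 -0.002 0.02 0 0 0 0;0 0 0.04 0 0 0 0;0 0 0.04 0 0 0 0;0 0.01 0 0 0 0 0;-0.03 0.03 0 0 0 0 0;-0.03 0.04 0 0 0 0 0;-0.03 0.04 0 0 0 0 0;-0.03 0.04 0 0 0 0 0;-0.03 0.04 0 0 0 0 0;0 0 0 0 0 0 0")

```text
time_s: 17.65
ee_pos: [0.4891, 0.4898, 0.1652]
eef_rot: [3.141, -0.002, 3.013]
force: [0.5, -0.4, 0.1]
grip_width: 0.064
grip_force: 0.0
```

```bash
python3 - <<'E'
from h import *
c=shot('top'); np.savez('t2.npz',**c); o=ctrl.get_obs(); print(o['ee_pos'],o['eef_rot'],o['grip_width'])
cv2.imwrite('pics/t2c.png',cv2.resize(c['pixels'][140:280,190:425,::-1],None,fx=3.4,fy=3.4,interpolation=cv2.INTER_CUBIC))
P=cloud(c); U,V=np.meshgrid(np.arange(640),np.arange(400))
k=(U>195)&(U<315)&(V>195)&(V<290)&(P[...,2]>.034)&(P[...,2]<.046)
n,l,s,ce=cv2.connectedComponentsWithStats(k.astype(np.uint8),connectivity=4)
for i in range(1,n):
    if s[i,4]>40: w=P[l==i]; print(ce[i],s[i,:5],w.mean(0).round(4),cv2.minAreaRect(w[:,:2].astype(np.float32)))
from fit import fit
v,f=fit(c); print('die',v,np.degrees(v[2]),f)
E
```

```text
[0.49135239 0.48729562 0.16514183] [ 3.14126107e+00 -9.59706320e-04  3.01126106e+00] 0.0678015454178506
[223.19047619 221.93809524] [214 215  19  15 210] [0.49   0.3236 0.0404] ((0.490422785282135, 0.32371237874031067), (0.05910516530275345, 0.04193612560629845), 82.59427642822266)
[254.48717949 229.46581197] [246 221  18  18 234] [0.4674 0.2167 0.04  ] ((0.46690768003463745, 0.21654671430587769), (0.05657774955034256, 0.058420516550540924), 71.88720703125)
[287.47674419 234.52325581] [278 226  19  18 258] [0.4534 0.1046 0.04  ] ((0.45465049147605896, 0.10517017543315887), (0.05539635196328163, 0.055094245821237564), 81.54264068603516)
die [ 0.48708787 -0.18681606 -0.22665373  0.08854344] -12.986301905408036 -165.61480742200587
```

View pics/t2c.png

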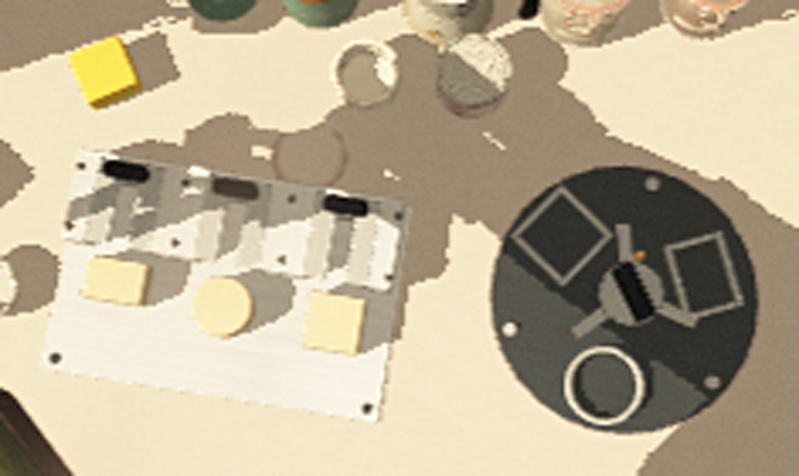

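All three bars are on the apron: oblong at crop (117,280), round at (223,307), square at (334,323). They are cream, as described; the yellow block at (103,72) is the look-alike. Oblong first.

Call:
carry_out(motion="0 -0.0275 0 0 0 0 0;0 -0.0275 0 0 0 0 0;0 -0.0275 0 0 0 0 0;0 -0.0275 0 0 0 0 0;0 -0.0275 0 0 0 0 0;0 -0.027 0 0 0 0 0;0 0 -0.025 0 0 0 0;0 0 -0.025 0 0 0 0;0 0 -0.025 0 0 0 0;0 0 0 0 0 0 0;0 0 0 0 0 0 0")

```text
time_s: 18.62
ee_pos: [0.4944, 0.3189, 0.0901]
eef_rot: [-3.14, -0.002, 3.005]
force: [0.5, 0.0, 0.6]
grip_width: 0.0942
grip_force: 0.0
```

Call:
carry_out(motion="-0.0024 0.0037 -0.02 0 0 0.3 0;0 0 -0.02 0 0 0 0;0 0 -0.02 0 0 0 0;0 0 -0.009 0 0 0 0;0 0 0 0 0 0 150;0 0 0 0 0 0 255;0 0 0 0 0 0 255;0 0 0 0 0 0 255;0 0 0 0 0 0 255;0 0 0 0 0 0 255;0 0 0 0 0 0 255;0 0 0 0 0 0 255;0 0 0 0 0 0 255;0 0 0 0 0 0 255;0 0 0 0 0 0 255", grip_force=25)

```text
time_s: 19.87
ee_pos: [0.4926, 0.3235, 0.0223]
eef_rot: [3.141, 0.001, 3.011]
force: [-1.7, -0.1, 6.5]
grip_width: 0.0596
grip_force: 25.0
```

Call:
carry_out(motion="0 0 0.02 0 0 0 255;0 0 0.04 0 0 0 255;0 0 0.04 0 0 0 255;0 0 0.02 0 0 0 255;0.0014 -0.035 0 0 0 -3.85 255;0.0014 -0.035 0 0 0 -3.85 255;0.0014 -0.035 0 0 0 -3.85 255;0.0014 -0.035 0 0 0 -3.85 255;0.0014 -0.035 0 0 0 -3.85 255;0.0014 -0.035 0 0 0 -3.85 255;0.0014 -0.035 0 0 0 -3.85 255;0.0014 -0.035 0 0 0 -3.85 255;0.0014 -0.035 0 0 0 -3.85 255;0.0014 -0.035 0 0 0 -3.85 255;0.0014 -0.035 0 0 0 -3.85 255;0.0014 -0.035 0 0 0 -3.85 255;0.0014 -0.035 0 0 0 -3.85 255;0.0014 -0.035 0 0 0 -3.85 255;0.0014 -0.035 0 0 0 -3.85 255;0.0014 -0.035 0 0 0 -3.85 255")

```text
time_s: 21.53
ee_pos: [0.5142, -0.2385, 0.1415]
eef_rot: [-3.142, -0.0, 1.933]
force: [0.4, 0.5, -1.3]
grip_width: 0.0599
grip_force: 25.0
```

Call:
carry_out(motion="0 -0.035 0 0 0 -3.85 255;0 0 0 0 0 0 255;0 0 0 0 0 0 255;0 0 0 0 0 0 255")

```text
time_s: 21.87
ee_pos: [0.5144, -0.2713, 0.1412]
eef_rot: [-3.141, -0.001, 1.87]
force: [1.1, 0.1, -0.3]
grip_width: 0.0596
grip_force: 25.0
```

```bash
python3 - <<'E'
from h import *
o=ctrl.get_obs();p=o['ee_pos'];print(p,np.degrees(o['eef_rot']),o['grip_width'],o['force'],'to oblong',(np.array([.5159,-.2725])-p[:2]).round(4),'dyaw',106.8-np.degrees(o['eef_rot'][2]))
E
```

```text
[ 0.51438335 -0.27132427  0.14124256] [-1.79979038e+02 -3.32864191e-02  1.07123186e+02] 0.05964903495350184 [ 1.12139747  0.1092688  -0.29298946] to oblong [ 0.0015 -0.0012] dyaw -0.3231861394644113
```

Call:
carry_out(motion="0.0015 -0.0012 -0.03 0 0 -0.3 255;0 0 -0.03 0 0 0 255;0 0 -0.03 0 0 0 255;0 0 -0.005 0 0 0 255;0 0 -0.004 0 0 0 255;0 0 -0.003 0 0 0 255;0 0 -0.003 0 0 0 255;0 0 -0.003 0 0 0 255;0 0 0 0 0 0 255")

```text
time_s: 22.62
ee_pos: [0.5171, -0.2731, 0.036]
eef_rot: [3.139, 0.002, 1.864]
force: [-2.7, 4.3, 9.4]
grip_width: 0.0597
grip_force: 25.0
```

Call:
carry_out(motion="-0.0006 0.002 0.003 0 0 0 255;0 0 0 0 0 0 255;0 0 -0.003 0 0 0 255;0 0 -0.003 0 0 0 255;0 0 -0.002 0 0 0 255;0 0 0 0 0 0 255")

```text
time_s: 23.12
ee_pos: [0.5151, -0.2708, 0.0277]
eef_rot: [-3.141, -0.001, 1.864]
force: [0.0, -0.0, -1.2]
grip_width: 0.0601
grip_force: 25.0
```

```bash
python3 - <<'E'
from h import *
c=shot('top'); np.savez('t3.npz',**c)
s=shot('scene'); np.savez('s3.npz',**s)
u,v=map(int,px(s,[.51,-.27,.03]));print(u,v)
cv2.imwrite('pics/s3.png',cv2.resize(s['pixels'][v-45:v+45,u-60:u+60,::-1],None,fx=6,fy=6,interpolation=cv2.INTER_CUBIC))
E
```

```text
382 239
```

View pics/s3.png

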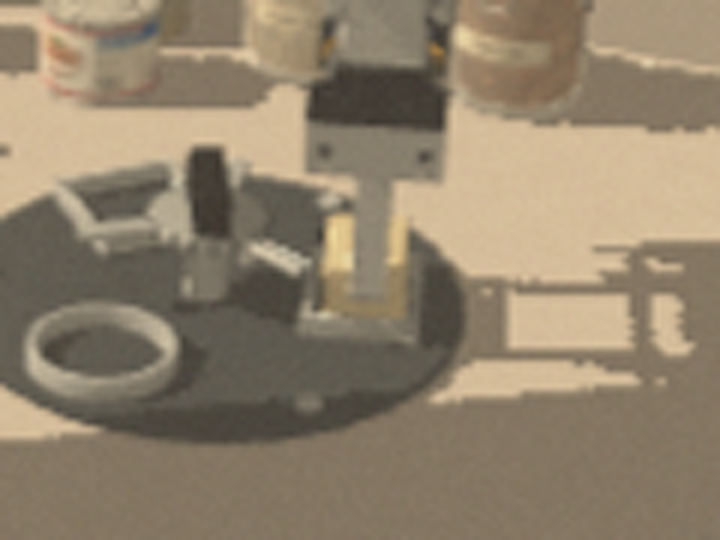

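The scene crop shows the oblong bar inside its nest walls at (370,270), and the force is near zero. Release.

Call:
carry_out(motion="0 0 -0.0015 0 0 0 255;0 0 0 0 0 0 255;0 0 0 0 0 0 0;0 0 0 0 0 0 0;0 0 0 0 0 0 0;0 0 0 0 0 0 0;0 0 0 0 0 0 0;0 0 0.03 0 0 0 0;0 0 0.04 0 0 0 0;0 0 0.04 0 0 0 0;0 0.03 0 0 0 6 0;-0.005 0.04 0 0 0 6 0;-0.005 0.04 0 0 0 6 0;-0.005 0.04 0 0 0 6 0;-0.005 0.04 0 0 0 6 0;-0.005 0.04 0 0 0 6 0")

```text
time_s: 24.55
ee_pos: [0.4898, -0.0392, 0.1371]
eef_rot: [3.141, 0.0, 2.497]
force: [0.8, 0.1, 0.7]
grip_width: 0.0941
grip_force: 0.0
```

```bash
cat > bars.py <<'E'
from h import *
c=shot('top'); P=cloud(c); U,V=np.meshgrid(np.arange(640),np.arange(400))
o=ctrl.get_obs(); print(o['ee_pos'],np.degrees(o['eef_rot'][2]),o['grip_width'])
px_=c['pixels'].astype(int); cream=(px_[...,0]-px_[...,2]>25)&(px_[...,1]>px_[...,2])
for z,nm in((.04,'apron'),(.044,'nest')):
  k=(U>150)&(U<420)&(V>185)&(V<300)&(abs(P[...,2]-z)<.005)&cream
  k&=(U<325) if nm=='apron' else (U>325)
  n,l,s,ce=cv2.connectedComponentsWithStats(k.astype(np.uint8),connectivity=4)
  for i in range(1,n):
    if s[i,4]>60: w=P[l==i]; print(nm,ce[i].round(),s[i,4],w.mean(0).round(4),cv2.minAreaRect(w[:,:2].astype(np.float32)))
E
python3 bars.py
```

```text
[ 0.48905612 -0.03385342  0.13713314] 143.71646480242597 0.09403817201739102
apron [255. 230.] 232 [0.4668 0.2158 0.0404] ((0.4677659571170807, 0.21682792901992798), (0.0588502436876297, 0.056780651211738586), 45.453529357910156)
apron [287. 234.] 254 [0.4536 0.1049 0.04  ] ((0.45441991090774536, 0.1050722599029541), (0.05557280033826828, 0.05616458132863045), 81.95711517333984)
nest [398. 220.] 197 [ 0.5128 -0.2697  0.0445] ((0.5128965973854065, -0.2700802981853485), (0.05908983200788498, 0.04251088574528694), 15.4826021194458)
```

Call:
carry_out(motion="-0.0025 0.0312 0 0 0 3.6 0;-0.0025 0.0312 0 0 0 3.6 0;-0.0025 0.0312 0 0 0 3.6 0;-0.0025 0.0312 0 0 0 3.6 0;-0.0025 0.0312 0 0 0 3.6 0;-0.0025 0.0312 0 0 0 3.6 0;-0.0025 0.0312 0 0 0 3.6 0;-0.0025 0.0312 0 0 0 3.5 0;0 0 0 0 0 0 0;0 0 -0.03 0 0 0 0;0 0 -0.03 0 0 0 0;0 0 0 0 0 0 0;0 0 0 0 0 0 0")

```text
time_s: 25.68
ee_pos: [0.47, 0.2082, 0.0767]
eef_rot: [-3.14, -0.002, 2.993]
force: [-0.0, 0.7, 0.7]
grip_width: 0.0939
grip_force: 0.0
```

Call:
carry_out(motion="-0.001 0.0073 -0.01 0 0 0.9 0;0 0 -0.02 0 0 0 0;0 0 -0.02 0 0 0 0;0 0 -0.006 0 0 0 0;0 0 0 0 0 0 150;0 0 0 0 0 0 255;0 0 0 0 0 0 255;0 0 0 0 0 0 255;0 0 0 0 0 0 255;0 0 0 0 0 0 255;0 0 0 0 0 0 255;0 0 0 0 0 0 255;0 0 0 0 0 0 255;0 0 0 0 0 0 255;0 0 0 0 0 0 255")

```text
time_s: 26.93
ee_pos: [0.4699, 0.2161, 0.0217]
eef_rot: [3.141, 0.001, 3.009]
force: [-1.6, 0.0, 7.6]
grip_width: 0.0597
grip_force: 25.0
```

Call:
carry_out(motion="0 0 0.02 0 0 0 255;0 0 0.04 0 0 0 255;0 0 0.04 0 0 0 255;0 0 0.02 0 0 0 255;-0.0059 -0.035 0 0 0 -0.5 255;-0.0059 -0.035 0 0 0 -0.5 255;-0.0059 -0.035 0 0 0 -0.5 255;-0.0059 -0.035 0 0 0 -0.5 255;-0.0059 -0.035 0 0 0 -0.5 255;-0.0059 -0.035 0 0 0 -0.5 255;-0.0059 -0.035 0 0 0 -0.5 255;-0.0059 -0.035 0 0 0 -0.5 255;-0.0059 -0.035 0 0 0 -0.5 255;-0.0059 -0.035 0 0 0 -0.5 255;-0.0059 -0.035 0 0 0 -0.5 255;0 0 0 0 0 0 255;0 0 0 0 0 0 255")

```text
time_s: 28.35
ee_pos: [0.404, -0.1702, 0.1408]
eef_rot: [3.141, -0.0, 2.91]
force: [0.1, 0.2, -0.4]
grip_width: 0.0593
grip_force: 25.0
```

```bash
python3 - <<'E'
from h import *
from scipy.optimize import least_squares
c=np.load('t2.npz'); K=c['K']; R=rot(c['attitude'])
g=c['pixels'].min(-1)[240:262,355:382]; b=cv2.resize(g,None,fx=8,fy=8,interpolation=cv2.INTER_CUBIC)
m=(b>120).astype(np.uint8); cs,hi=cv2.findContours(m,cv2.RETR_CCOMP,cv2.CHAIN_APPROX_NONE)
for k in cs:
    if len(k)<150: continue
    uv=(k[:,0,:]+.5)/8-.5+np.array([355,240])
    d=np.c_[(uv[:,0]-K[0,2])/K[0,0],-(uv[:,1]-K[1,2])/K[1,1],-np.ones(len(uv))]@R.T
    w=c['position']+d*((.02-c['position'][2])/d[:,2])[:,None]
    f=least_squares(lambda p:np.hypot(w[:,0]-p[0],w[:,1]-p[1])-p[2],[.404,-.168,.035],loss='soft_l1',f_scale=.001).x; print(len(k),f)
o=ctrl.get_obs();print(o['ee_pos'],np.degrees(o['eef_rot']),o['grip_width'])
E
```

```text
802 [ 0.40044115 -0.16736306  0.03704605]
[ 0.40403824 -0.17024983  0.14082657] [ 1.79993857e+02 -2.16224621e-02  1.66710916e+02] 0.059306468931156146
```

Call:
carry_out(motion="0.0005 0.002 -0.03 0 0 0 255;0 0 -0.03 0 0 0 255;0 0 -0.03 0 0 0 255;0 0 -0.006 0 0 0 255;0 0 -0.004 0 0 0 255;0 0 -0.003 0 0 0 255;0 0 -0.003 0 0 0 255;0 0 -0.003 0 0 0 255;0 0 0 0 0 0 255")

```text
time_s: 29.1
ee_pos: [0.4053, -0.1671, 0.0323]
eef_rot: [-3.141, 0.001, 2.913]
force: [0.2, 0.1, -0.8]
grip_width: 0.0594
grip_force: 25.0
```

Free entry, with the bottom about 5 mm below the wall top. Lower it and release.

Call:
carry_out(motion="0 -0.0005 -0.003 0 0 0 255;0 0 -0.003 0 0 0 255;0 0 0 0 0 0 255;0 0 0 0 0 0 0;0 0 0 0 0 0 0;0 0 0 0 0 0 0;0 0 0 0 0 0 0;0 0 0 0 0 0 0;0 0 0.03 0 0 0 0;0 0 0.04 0 0 0 0;0 0 0.04 0 0 0 0;0 0.035 0 0 0 -7 0;0 0.035 0 0 0 -7 0;0 0.035 0 0 0 -7 0;0 0.035 0 0 0 -7 0;0 0.035 0 0 0 -7 0;0 0.035 0 0 0 -7 0")

```text
time_s: 30.52
ee_pos: [0.4056, 0.0232, 0.1362]
eef_rot: [3.141, 0.0, 2.247]
force: [-0.3, -0.3, -0.2]
grip_width: 0.0937
grip_force: 0.0
```

Call:
carry_out(motion="0 0.03 0 0 0 -7 0;0 0 0 0 0 -7 0;0 0 0 0 0 -7 0;0 0 0 0 0 -7 0;0 0 0 0 0 -7 0;0 0 0 0 0 -7 0;0 0 0 0 0 -7 0;0 0 0 0 0 -7 0;0 0 0 0 0 -7 0;0 0 0 0 0 -7 0;0 0 0 0 0 -7 0;0 0 0 0 0 -7 0;0 0 0 0 0 -7 0;0 0 0 0 0 -7 0;0 0 0 0 0 -7 0;0 0 0 0 0 -7 0;0 0 0 0 0 -7 0;0 0 0 0 0 0 0;0 0 0 0 0 0 0")

```text
time_s: 32.1
ee_pos: [0.4059, 0.0498, 0.136]
eef_rot: [3.142, 0.0, 0.187]
force: [1.1, 0.5, 0.5]
grip_width: 0.0938
grip_force: 0.0
```

```bash
python3 bars.py
```

```text
[0.40590251 0.04978233 0.13598157] 10.766676064417457 0.09395102295294272
apron [175. 193.] 148 [0.5847 0.4953 0.0378] ((0.5849584937095642, 0.4964858591556549), (0.05279308184981346, 0.054630670696496964), 49.59438705444336)
nest [399. 221.] 205 [ 0.5103 -0.2714  0.0443] ((0.5105985403060913, -0.2715880870819092), (0.05954993516206741, 0.04262664541602135), 17.460617065429688)
nest [368. 252.] 220 [ 0.4018 -0.1671  0.0439] ((0.4036058783531189, -0.16776902973651886), (0.05669519305229187, 0.05486728623509407), 1.6556873321533203)
```

```bash
python3 - <<'E'
from h import *
c=shot('scene'); P=cloud(c); s=(abs(P[...,0]-.456)<.09)&(abs(P[...,1]-.104)<.07)&(abs(P[...,2]-.04)<.005)
w=P[s]; print(len(w),w.mean(0),cv2.minAreaRect(w[:,:2].astype(np.float32)),[px(c,[.456,.104,.04])])
u,v=map(int,px(c,[.456,.104,.04]))
cv2.imwrite('pics/s4.png',cv2.resize(c['pixels'][v-45:v+45,u-60:u+60,::-1],None,fx=5,fy=5,interpolation=cv2.INTER_CUBIC))
E
```

```text
225 [0.46978308 0.09750408 0.04034169] ((0.4781988263130188, 0.10247749090194702), (0.11724782735109329, 0.13522736728191376), 5.93341064453125) [(np.float64(271.5099833983102), np.float64(219.9641012779465))]
```

View pics/s4.png

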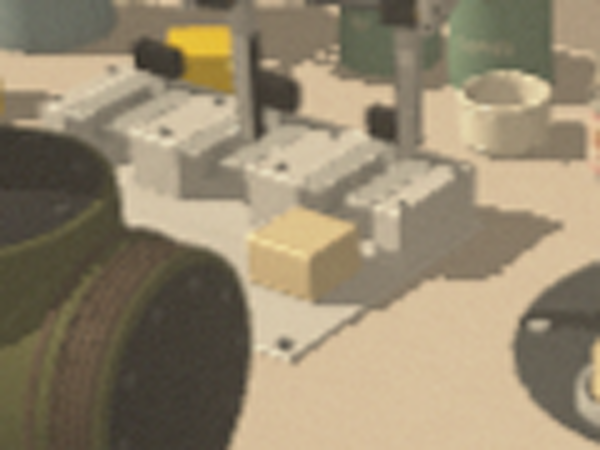

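The square bar stands at (304,250), where it was. Approach it.

Call:
carry_out(motion="0.0168 0.018 0 0 0 -6 0;0.0168 0.018 0 0 0 -6 0;0.0167 0.018 0 0 0 -6.4 0;0 0 0 0 0 0 0;0 0 -0.03 0 0 0 0;0 0 -0.025 0 0 0 0;0 0 0 0 0 0 0;0 0 0 0 0 0 0")

```text
time_s: 32.87
ee_pos: [0.4556, 0.1035, 0.0808]
eef_rot: [3.141, 0.002, -0.135]
force: [0.7, 0.0, 0.5]
grip_width: 0.0941
grip_force: 0.0
```

Call:
carry_out(motion="0.0005 0.0005 -0.02 0 0 0 0;0 0 -0.02 0 0 0 0;0 0 -0.015 0 0 0 0;0 0 -0.005 0 0 0 0;0 0 0 0 0 0 150;0 0 0 0 0 0 255;0 0 0 0 0 0 255;0 0 0 0 0 0 255;0 0 0 0 0 0 255;0 0 0 0 0 0 255;0 0 0 0 0 0 255;0 0 0 0 0 0 255;0 0 0 0 0 0 255;0 0 0 0 0 0 255;0 0 0 0 0 0 255;0 0 0 0 0 0 255")

```text
time_s: 34.2
ee_pos: [0.457, 0.1043, 0.0214]
eef_rot: [-3.141, -0.001, -0.138]
force: [-1.7, 0.4, 6.2]
grip_width: 0.0555
grip_force: 25.0
```

Call:
carry_out(motion="0 0 0.02 0 0 0 255;0 0 0.04 0 0 0 255;0 0 0.04 0 0 0 255;0 0 0.02 0 0 0 255;0.0116 -0.0286 0 0 0 6.8 255;0.0116 -0.0286 0 0 0 6.8 255;0.0116 -0.0286 0 0 0 6.8 255;0.0116 -0.0286 0 0 0 6.8 255;0.0116 -0.0286 0 0 0 6.8 255;0.0116 -0.0286 0 0 0 6.8 255;0.0116 -0.0286 0 0 0 6.8 255;0.0116 -0.0286 0 0 0 6.8 255;0 0 0 0 0 0 255;0 0 0 0 0 0 255;0 0 0 0 0 0 255")

```text
time_s: 35.45
ee_pos: [0.5491, -0.1241, 0.1406]
eef_rot: [-3.141, 0.0, 0.81]
force: [-0.1, 0.5, -1.5]
grip_width: 0.0557
grip_force: 25.0
```

Call:
carry_out(motion="0.001 -0.0005 -0.03 0 0 0.3 255;0 0 -0.03 0 0 0 255;0 0 -0.03 0 0 0 255;0 0 -0.006 0 0 0 255;0 0 -0.004 0 0 0 255;0 0 -0.003 0 0 0 255;0 0 -0.003 0 0 0 255;0 0 -0.003 0 0 0 255;0 0 0 0 0 0 255")

```text
time_s: 36.2
ee_pos: [0.5514, -0.1249, 0.0328]
eef_rot: [3.14, -0.002, 0.817]
force: [2.9, 2.2, -1.9]
grip_width: 0.0553
grip_force: 25.0
```

Call:
carry_out(motion="0.0008 0.0008 -0.003 0 0 0 255;0 0 -0.003 0 0 0 255;0 0 0 0 0 0 255;0 0 0 0 0 0 255")

```text
time_s: 36.53
ee_pos: [0.5511, -0.1243, 0.0258]
eef_rot: [-3.141, 0.0, 0.817]
force: [-0.6, -0.4, -0.6]
grip_width: 0.0559
grip_force: 25.0
```

Call:
carry_out(motion="0 0 0 0 0 0 0;0 0 0 0 0 0 0;0 0 0 0 0 0 0;0 0 0 0 0 0 0;0 0 0 0 0 0 0;0 0 0 0 0 0 0;0 0 0.03 0 0 0 0;0 0 0.04 0 0 0 0;0 0 0.04 0 0 0 0;-0.01 0.035 0 0 0 0 0;-0.01 0.035 0 0 0 0 0;-0.01 0.035 0 0 0 0 0;-0.01 0.035 0 0 0 0 0;-0.01 0.035 0 0 0 0 0;-0.01 0.035 0 0 0 0 0;-0.01 0.035 0 0 0 0 0;0 0 0 0 0 0 0")

```text
time_s: 37.95
ee_pos: [0.4797, 0.1252, 0.1362]
eef_rot: [-3.141, -0.001, 0.821]
force: [-0.7, -1.2, -0.4]
grip_width: 0.0938
grip_force: 0.0
```

```bash
python3 bars.py; python3 - <<'E'
from h import *
c=shot('top'); 
cv2.imwrite('pics/t5.png',cv2.resize(c['pixels'][170:285,325:425,::-1],None,fx=5,fy=5,interpolation=cv2.INTER_CUBIC))
E
```

```text
[0.48060516 0.12309908 0.13618135] 47.038724407784414 0.09373279131344364
apron [174. 194.] 135 [0.5829 0.4975 0.0377] ((0.5831170082092285, 0.49644947052001953), (0.057302530854940414, 0.052277594804763794), 48.64893341064453)
nest [356. 209.] 250 [ 0.548  -0.1244  0.0439] ((0.5481811165809631, -0.12545108795166016), (0.05553891137242317, 0.05606972426176071), 46.92531967163086)
nest [399. 221.] 200 [ 0.51   -0.2715  0.044 ] ((0.5108027458190918, -0.2717909514904022), (0.059771884232759476, 0.04360338672995567), 17.36480140686035)
nest [368. 252.] 215 [ 0.4033 -0.1674  0.0444] ((0.4039304554462433, -0.1662825345993042), (0.055760424584150314, 0.058029577136039734), 10.864120483398438)
```

View pics/t5.png

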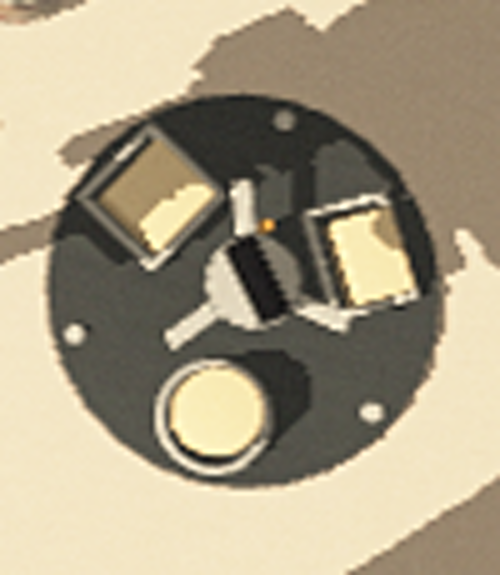

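All three bars are in their nests at 44 mm top height, with the clamp open. Go back to the grip bar.

Call:
carry_out(motion="0.0011 -0.0346 0 0 0 -2.2 0;0.0011 -0.0346 0 0 0 -2.2 0;0.0011 -0.0346 0 0 0 -2.2 0;0.0011 -0.0346 0 0 0 -2.2 0;0.0011 -0.0346 0 0 0 -2.2 0;0.0011 -0.0346 0 0 0 -2.2 0;0.0011 -0.0346 0 0 0 -2.2 0;0.0011 -0.0346 0 0 0 -2.2 0;0.0011 -0.0346 0 0 0 -2.2 0;0 0 0 0 0 0 0;0 0 0 0 0 0 0;0 0 0 0 0 0 0")

```text
time_s: 39.05
ee_pos: [0.4908, -0.1911, 0.1358]
eef_rot: [-3.141, 0.0, 0.47]
force: [0.2, 0.7, 0.6]
grip_width: 0.0942
grip_force: 0.0
```

Call:
carry_out(motion="0 0.0027 -0.025 0 0 0 0;0 0 -0.025 0 0 0 0;0 0 -0.024 0 0 0 0;0 0 0 0 0 0 200;0 0 0 0 0 0 255;0 0 0 0 0 0 255;0 0 0 0 0 0 255;0 0 0 0 0 0 255;0 0 0 0 0 0 255;0 0 0 0 0 0 255;0 0 0 0 0 0 255;0 0 0 0 0 0 255;0 0 0 0 0 0 255;0 0 0 0 0 0 255;0 0 0 0 0 0 255;0 0 0 0 0 0 255;0 0 0 0 0 0 255;0 0 0 0 0 0 255;0 0 0 0 0 0 255", grip_force=12)

```text
time_s: 40.63
ee_pos: [0.4913, -0.1881, 0.062]
eef_rot: [3.141, -0.0, 0.471]
force: [0.7, -2.1, -1.9]
grip_width: 0.0201
grip_force: 12.0
```

Call:
carry_out(motion="0 0 0 0 0 -4 255;0 0 0 0 0 -5 255;0 0 0 0 0 -5 255;0 0 0 0 0 -5 255;0 0 0 0 0 -5 255;0 0 0 0 0 -5 255;0 0 0 0 0 -5 255;0 0 0 0 0 -5 255;0 0 0 0 0 -5 255;0 0 0 0 0 -5 255;0 0 0 0 0 -5 255;0 0 0 0 0 -5 255;0 0 0 0 0 -5 255;0 0 0 0 0 -5 255;0 0 0 0 0 -5 255;0 0 0 0 0 -5 255;0 0 0 0 0 -3 255;0 0 0 0 0 0 255;0 0 0 0 0 0 255")

```text
time_s: 42.22
ee_pos: [0.4911, -0.1883, 0.062]
eef_rot: [3.141, -0.0, -0.958]
force: [-0.4, -5.9, -0.5]
grip_width: 0.02
grip_force: 12.1
```

Call:
carry_out(motion="0 0 0 0 0 1.5 255;0 0 0 0 0 0 0;0 0 0 0 0 0 0;0 0 0 0 0 0 0;0 0 0 0 0 0 0;0 0 0 0 0 0 0;0 0 0 0 0 0 0;0 0 0.03 0 0 0 0;0 0 0.04 0 0 0 0;0 0 0.04 0 0 0 0;-0.01 0.035 0 0 0 0 0;-0.01 0.035 0 0 0 0 0;-0.01 0.035 0 0 0 0 0;-0.01 0.035 0 0 0 0 0;-0.01 0.035 0 0 0 0 0;-0.01 0.035 0 0 0 0 0;-0.01 0.035 0 0 0 0 0;-0.01 0.035 0 0 0 0 0;0 0 0 0 0 0 0;0 0 0 0 0 0 0")

```text
time_s: 43.88
ee_pos: [0.4125, 0.0751, 0.1717]
eef_rot: [-3.13, 0.017, -0.912]
force: [0.6, -0.4, -0.3]
grip_width: 0.0937
grip_force: 0.0
```

```bash
python3 bars.py; python3 - <<'E'
from h import *
c=shot('top'); P=cloud(c)
d=np.hypot(P[...,0]-.488,P[...,1]+.187); w=P[(d<.032)&(P[...,2]>.075)]; v,vec=np.linalg.eigh(np.cov(w[:,:2].T)); print('grip',len(w),np.degrees(np.arctan2(vec[1,1],vec[0,1])))
cv2.imwrite('pics/t6.png',cv2.resize(c['pixels'][140:285,190:425,::-1],None,fx=3.4,fy=3.4,interpolation=cv2.INTER_CUBIC))
E
```

```text
[0.41279531 0.07443632 0.17167919] -52.32186744194743 0.09386584152002
apron [177. 196.] 82 [0.5752 0.4887 0.0377] ((0.5766940116882324, 0.4874226450920105), (0.035475168377161026, 0.056695498526096344), 57.26847839355469)
nest [355. 208.] 237 [ 0.5491 -0.1233  0.0439] ((0.5482072830200195, -0.12452975660562515), (0.056099746376276016, 0.05527842417359352), 48.99421691894531)
nest [399. 221.] 196 [ 0.5103 -0.2717  0.0443] ((0.5106840133666992, -0.27194738388061523), (0.05981418117880821, 0.04233361408114433), 18.528549194335938)
nest [368. 252.] 216 [ 0.4012 -0.1672  0.0441] ((0.40219274163246155, -0.16768386960029602), (0.05613010376691818, 0.05806317925453186), 46.71561813354492)
grip 103 126.70058097982061
```

View pics/t6.png

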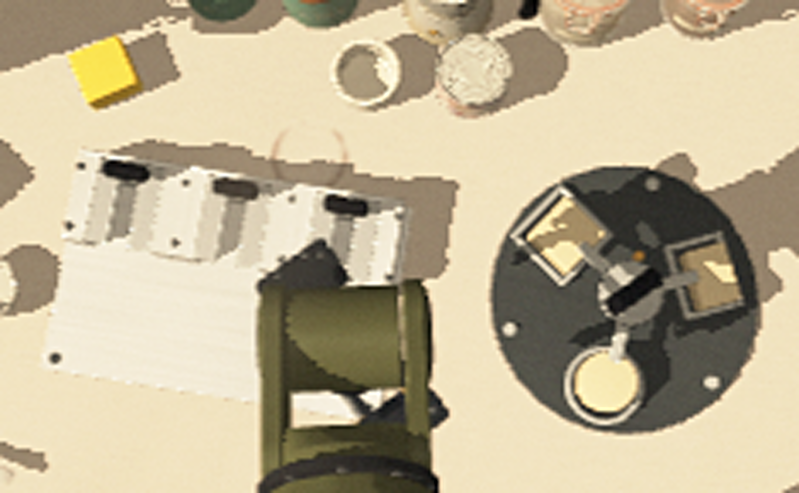

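The ring is locked: the grip bar is at 126.7°, as at the start, and its fingers reach over the three bars. The slides are back and the arm is clear. Handing in.

```bash
python3 -c "
from station import ctrl
print(ctrl.hand_in())"
```

```text
the job is handed in; nothing more can be done
None
```

The job is handed in: the last pictures showed all three bars seated in their own nests, the clamp ring locked over them and the slides back at rest; hand-in returned no verdict.

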